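# Reset the breaker under the gauge controller's push-push hatch

### The arm

A 6-joint arm with a two-finger parallel gripper is mounted at the origin on the work surface. World frame = base frame: x ahead of the robot, y to its left, z up, the work surface at z = 0. Lengths are in m, angles in rad, forces in N, time in s.
With the tool pointing down it reaches from about 0.275 to 0.825 m from the base axis. Payload 4.9 kg.
Tool frame: the origin (TCP) lies midway between the tips of the shut fingers; the grasp point (between the pads) lies 19 mm behind it (bot.grip_depth is the distance from the TCP to the grasp point, in m); z points along the fingers, y is the line along which they close (so a half turn about z gives the same grasp; the last joint's range is limited). The gripper opens to 85 mm and grips with 20 to 120 N. Pads are 22 mm wide; open, the fingers measure 114 mm over their backs; the gripper's body (76 mm by 85 mm) begins 54 mm behind the grasp point. The pads swing forward as they close: fully open they stand 13 mm farther back than shut.
Start: joints at [-1.475, 0.326, -0.193, 1.052, 0, 1.437], TCP at [0.125, -0.536, 0.231] pointing down, gripper open.
Joint ranges: [-2.65, 2.65], [-0.97, 1.79], [-1.3, 1.35], [-1.93, 2.1], [-1.47, 1.37], [-3.14, 3.14]. Speed limits (rad/s): [2.57, 2.57, 3.14, 3.14, 3.14, 3.14].

### API

Orientations are given as a unit quaternion [w, x, y, z].
In Python, from cell import bot gives the robot as it stands. Calls block until the motion is done:
- bot.move_pose(position, orientation): joint-space move of the TCP to a pose.
- bot.move_linear(position, speed=0.15, rotation=None, until_force=None): straight line of the TCP; rotation=None keeps the orientation; speed is the mean speed in m/s. With until_force (N) it stops when the force on the tool has changed by that much, and returns True; else False.
- bot.goto_joints(angles): joint-space move.
- bot.set_gripper(opening, grasp_force=None): opening from 0.0 (shut) to 1.0 (fully open); grasp_force is the grip in N (None keeps the last); returns when the fingers have stopped.
- bot.wait(seconds).
- bot.solve_ik(position, orientation): joint angles nearest the present ones, or None.
- bot.camera(name): name is "scene" or "top" or "wrist"; returns the picture (420x560x3 uint8, red, green, blue); there is no depth.
- bot.calibration(name): a dict with "mtx" (3x3 intrinsics, pixels), "extrinsics" (4x4, takes a point from world to camera coordinates); the wrist camera has in their place "hand_eye" (4x4, takes a point from camera to tool coordinates, whose origin is the TCP and whose axes are the flange's). Camera axes: x right, y down, z forward; pixel columns grow to the right and rows downward; lengths in m; the calibration is good to about 2 mm. A picture is of the moment at which its call begins: read the wrist's pose just before it. calibration takes no time and is no camera call.
A pose or a line that the arm cannot do raises bot.PlanningError and nothing moves.
- bot.close_job(): hands the job in; it is judged then, once.
Trained networks look in the newest picture that a camera, given by its name, has taken for a name from the list of things; names that differ only in an ending like _2 or _b are one class to them, and where a whole thing is asked for, a point or a joint stands for the part that bears it (a point fixed in the world has none). Each returns a list of dicts, best first, with "confidence" (0 to 1); they miss things now and then, are a little off and sometimes report something else, mostly with a low value. They report only what shows in the picture. A call takes as long as a camera call. They do not tell look-alikes from the thing itself.
- bot.search_frame(camera, thing): "bbox" ([left, top, width, height] in pixels, round what is visible of it).
Readings, each from a call of its own:
- bot.read_clock(): time.
- bot.read_joint_positions(): joint angles.
- bot.read_joint_vel(): joint speeds.
- bot.read_joint_efforts(): joint torques, N m.
- bot.read_position(): TCP position.
- bot.read_tool_rot(): TCP orientation.
- bot.read_ft_force(): force on the tool from outside, world axes, zero at the start.
- bot.read_moment(): the same for the moment, N m.
- bot.read_gripper_width(): opening from 0.0 (shut) to 1.0 (fully open).
- bot.read_finger_force(): force on a finger pad.
Only numpy, scipy, OpenCV 4.12 (cv2) and the standard library are available. Lean on these libraries where they do the work, as an engineer would, in place of code of your own. Each camera call takes 0.05 s, during which the arm holds its last target. There are 200 camera calls.

### The job

The gauge controller's breaker has tripped: press the smaller of the two hatches once at the ribbed mark by its free edge, with closed fingertips, until its push-push latch lets go, then draw back and watch, hands off, that it swings up and stays open by itself for two seconds. Then push the breaker button under it fully in and come away, leaving the hatch standing open. Do not push the popped hatch back down, keep the wider hatch on the other controller shut, and do not pick up or shift any of the loose parts.

Things in the scene. Friction and masses are not known exactly. Their poses are not given: they have to be found in the camera images.
- gauge_unit: gauge controller, the shorter of the two grey bench controllers, fixed: 170 (its x) x 150 (its y) x 75 mm high, with the smaller hatch in its top. Origin under its centre on the bench; its x points away from the front panel, which has display and knob; z up.
- small_hatch (a joint): the gauge controller's hatch: aluminium plate 84 mm (unit's x) x 100 mm (unit's y), 6 mm thick, top face 82 mm above the bench, hinged along its +y edge (unit frame), its free edge swinging up. Joint value in rad: 0 latched shut, negative while pressed in, 2.0 fully open (25 degrees past upright). Once its latch lets go and the finger withdraws, a damped spring swings it open in 1 to 2 s and holds it there.
- small_hatch_mark (a point): middle of the ribbed finger mark on the small hatch's top face, midway along its width, 24 mm from the free (-y) edge, 76 mm from the hinge; moves with the hatch. Pressed straight down here with about 4 N, the shut hatch sinks 5 mm to a hard stop, where the push-push latch lets go (hatch joint about -0.07); less depth does not release it.
- breaker (a joint): the breaker button under the small hatch: a black upright round button 24 mm across, in a steel collar in a recess 88 x 104 mm and 25 mm deep. Value in m: 0 popped out, 0.006 fully in (hard stop). Takes about 3 N and stays where it is pushed.
- breaker_top (a point): centre of the breaker button's top face, midway along the hatch width, 65 mm from the hinge; 71 mm above the bench when out (4 mm below the housing's top), 65 mm when in; moves with the button
- pump_unit: pump controller, the longer grey bench controller, fixed: 210 (its x) x 150 x 75 mm high, with the wider hatch in its top. Origin under its centre on the bench; axes as for the gauge controller.
- wide_hatch (a joint): the pump controller's hatch, 134 x 100 mm, same latch, height and hinge side as the small hatch. Joint value in rad: 0 latched shut, negative while pressed in, 2.0 fully open (25 degrees past upright). To be left shut.
- blank_cap: loose: steel blanking cap, 26 mm across, 10 mm high, lying on the front strip of the gauge controller's top; origin under its centre. Leave alone.
- reducer: loose: steel pipe reducer standing upright, 30 mm across, 45 mm high; origin under its centre. Leave alone.
- centring_ring: loose: flat aluminium ring, 32 mm across, 8 mm high; origin at the underside. Leave alone.
- clamp: loose: small aluminium pipe clamp, 30 x 30 x 18 mm; origin at the underside. Leave alone.
- spanner: loose: spanner 160 mm long, lying; origin at the underside. Leave alone.
- driver: loose: screwdriver 180 mm long, lying; origin at the underside. Leave alone.
- solvent: loose: amber bottle, 60 mm across, 150 mm high; origin at the underside. Leave alone.
- dish: loose: steel dish, 80 mm across, 30 mm high; origin at the underside. Leave alone.
Things that resemble listed ones, but are neither listed nor needed, are in the scene too. What is shaped like the gauge_unit but orange is not meant.

How it is judged:
By the outcome, as a careful person would: the job done as asked, in the order asked, and still so for the second after the job is handed in, with the robot touching nothing.
It also fails if it takes over 48 s, if anything falls off the work surface, if the arm or the gripper's body presses on something with over 40 N, if the wrist force passes 120 N, or if a joint passes its speed limit or range.

## Working session

There is one attempt and no reset: what is moved stays moved. The work goes in short steps, each a Python script; the robot and the scene stay as the last script left them, time stands still between calls to the robot, and variables do not carry over. Pictures are saved under pics/ and viewed, at most 10 in all, crops included, and the job is handed in when it is done.

```bash
mkdir -p pics; ls; python3 - <<'E'
from cell import bot
import cv2
for n in("top","scene"):
    im=bot.camera(n); cv2.imwrite(f"pics/{n}0.png",im[:,:,::-1])
    for t in("gauge_unit","small_hatch","small_hatch_mark","pump_unit","blank_cap"):
        print(n,t,[(d["bbox"],round(d["confidence"],2)) for d in bot.search_frame(n,t)[:4]])
    c=bot.calibration(n);print(c["mtx"].tolist(),c["extrinsics"].round(4).tolist())
print(bot.calibration("wrist"),bot.read_clock(),bot.read_tool_rot())
E
```

```text
pics
top gauge_unit [([162.4, 161.0, 73.8, 72.4], 0.63), ([325.5, 269.4, 67.9, 73.7], 0.61)]
top small_hatch [([338.9, 278.5, 44.1, 37.4], 0.95), ([175.3, 170.6, 38.3, 41.2], 0.91), ([265.0, 161.8, 9.1, 9.2], 0.48)]
top small_hatch_mark [([338.5, 279.2, 43.5, 39.0], 0.88), ([174.1, 171.2, 42.7, 36.5], 0.87)]
top pump_unit [([270.5, 238.1, 5.7, 5.3], 0.73), ([292.3, 158.1, 70.5, 82.5], 0.65)]
top blank_cap [([177.0, 169.2, 37.3, 41.9], 0.43)]
[[519.5718985628902, 0.0, 279.8957444724287], [0.0, 519.5718985628902, 212.69904719662617], [0.0, 0.0, 1.0]] [[-0.019, -0.9996, 0.0227, -0.0171], [-0.9979, 0.0176, -0.0623, 0.5007], [0.0619, -0.0239, -0.9978, 1.5218], [0.0, 0.0, 0.0, 1.0]]
scene gauge_unit [([321.3, 208.9, 83.7, 68.6], 0.79), ([181.5, 147.8, 53.4, 47.3], 0.62)]
scene small_hatch [([192.6, 158.9, 31.9, 13.6], 0.82), ([336.9, 219.3, 58.6, 26.7], 0.8)]
scene small_hatch_mark [([338.3, 221.1, 55.4, 26.0], 0.73), ([190.9, 153.5, 34.4, 19.3], 0.73)]
scene pump_unit [([178.6, 192.7, 67.6, 72.3], 0.78)]
scene blank_cap [([343.8, 211.6, 10.7, 5.1], 0.58)]
[[395.4753362922864, 0.0, 275.3278995911], [0.0, 395.4753362922864, 210.46901070347914], [0.0, 0.0, 1.0]] [[-0.1084, 0.9941, 0.0096, 0.0579], [0.5426, 0.0673, -0.8373, -0.2029], [-0.8329, -0.0856, -0.5467, 1.4551], [0.0, 0.0, 0.0, 1.0]]
{'mtx': array([[309.4963914 ,   0.        , 273.94324946],
       [  0.        , 309.4963914 , 213.81372234],
       [  0.        ,   0.        ,   1.        ]]), 'hand_eye': array([[ 9.17493544e-04, -9.45251318e-01, -3.26342005e-01,
         8.51010499e-02],
       [ 9.99999098e-01,  1.18731149e-03, -6.27608541e-04,
        -2.22732256e-04],
       [ 9.80717412e-04, -3.26341135e-01,  9.45251555e-01,
        -1.42590280e-01],
       [ 0.00000000e+00,  0.00000000e+00,  0.00000000e+00,
         1.00000000e+00]])} 0.6 [ 3.56454267e-06  9.93409205e-01  1.14621771e-01 -4.54713192e-06]
```

```bash
python3 - <<'E'
import cv2
a=cv2.imread("pics/top0.png")[140:360,140:420]
cv2.imwrite("pics/topc.png",cv2.resize(a,None,fx=2.7,fy=2.7,interpolation=cv2.INTER_CUBIC))
E
```

```text
(no output)
```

View pics/topc.png

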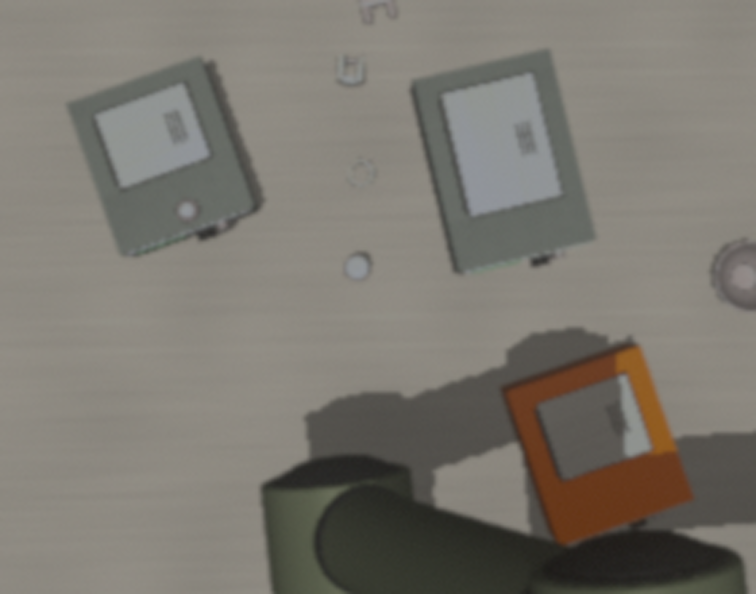

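View pics/scene0.png

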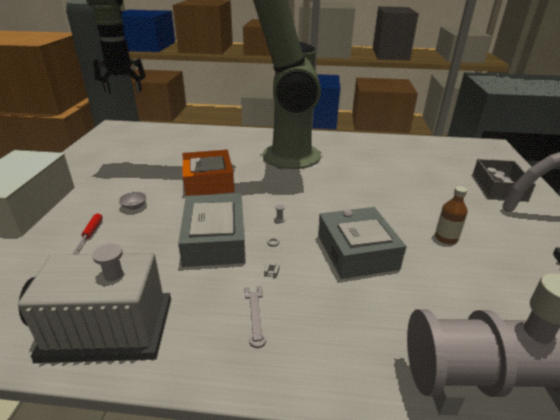

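The top view shows the grey gauge controller on the left, with its cap and front edge towards the robot. Its hatch corners are at crop pixels (95,114), (184,84), (211,158) and (120,189), and the mark is at (175,127). The orange look-alike is near the arm. In the scene view, the wider hatch is on the unit at about (213,225), and the gauge unit is at (360,238) with clear space around it.

```bash
cat >h.py <<'E'
import numpy as np
from scipy.spatial.transform import Rotation as R
from cell import bot
def ray(mtx,E,uv,z):  # E: world->camera
    d=E[:3,:3].T@np.linalg.solve(mtx,[uv[0],uv[1],1]); o=-E[:3,:3].T@E[:3,3]
    return o+d*(z-o[2])/d[2]
def quat(yaw):  # tool down, tool x along yaw in world
    q=(R.from_euler("z",yaw)*R.from_euler("x",np.pi)).as_quat(); return np.r_[q[3],q[:3]]
E
python3 - <<'E'
from h import *
c=bot.calibration("top")
P=[ray(c["mtx"],c["extrinsics"],np.array(p)/2.7+140,.082) for p in((95,114),(184,84),(211,158),(120,189),(175,127))]
P=np.array(P);print(P.round(4))
ux=(P[0]+P[1]-P[2]-P[3]);uy=(P[0]+P[3]-P[1]-P[2])
print(np.linalg.norm(ux)/2,np.linalg.norm(uy)/2)
psi=np.arctan2(ux[1],ux[0]);print("psi",psi,np.arctan2(-uy[0],uy[1]))
m=P[4]
for k in(0,1,2,3):
    for z in (.25,.077,.064):
        q=bot.solve_ik(np.r_[m[:2],z],quat(psi+k*np.pi/2)); print(k,z,None if q is None else np.round(q,2))
E
```

```text
[[0.5878 0.2699 0.082 ]
 [0.618  0.1766 0.082 ]
 [0.5395 0.1492 0.082 ]
 [0.5086 0.2444 0.082 ]
 [0.5727 0.1865 0.082 ]]
0.08318023695836907 0.0990768563934471
psi 0.3234562705552269 0.31334519484207846
0 0.25 [ 0.19  0.41 -0.01  1.14  0.    3.01]
0 0.077 [ 0.19  0.56 -0.25  0.76  0.    3.01]
0 0.064 [ 0.19  0.57 -0.26  0.73  0.    3.01]
1 0.25 [ 0.19  0.41 -0.01  1.14  0.    1.44]
1 0.077 [ 0.19  0.56 -0.25  0.76  0.    1.44]
1 0.064 [ 0.19  0.57 -0.26  0.73  0.    1.44]
2 0.25 [ 0.19  0.41 -0.01  1.14  0.   -0.13]
2 0.077 [ 0.19  0.56 -0.25  0.76  0.   -0.13]
2 0.064 [ 0.19  0.57 -0.26  0.73  0.   -0.13]
3 0.25 [ 0.19  0.41 -0.01  1.14  0.   -1.7 ]
3 0.077 [ 0.19  0.56 -0.25  0.76  0.   -1.7 ]
3 0.064 [ 0.19  0.57 -0.26  0.73  0.   -1.7 ]
```

```bash
python3 - <<'E'
from h import *
import cv2
bot.set_gripper(0.0)
psi=.3234
uy=np.array([-np.sin(psi),np.cos(psi),0])
bot.move_pose(np.r_[.5727,.1865,.22]-.03*uy,quat(psi-np.pi/2))
p=bot.read_position();q=bot.read_tool_rot();im=bot.camera("wrist")
cv2.imwrite("pics/w0.png",im[:,:,::-1]);np.save("w0.npy",np.r_[p,q])
print(p,q,bot.read_clock(),bot.read_ft_force())
for t in("small_hatch","small_hatch_mark"):print([(d["bbox"],round(d["confidence"],2)) for d in bot.search_frame("wrist",t)[:4]])
E
```

```text
[0.58239948 0.15740764 0.22001   ] [ 4.65941454e-05  8.11381506e-01 -5.84516933e-01  5.78394785e-05] 4.3333 [-0.1485575   0.09403272  0.45413894]
[([228.5, 205.9, 90.9, 93.1], 0.79)]
[([230.3, 202.2, 84.7, 99.5], 0.56)]
```

View pics/w0.png

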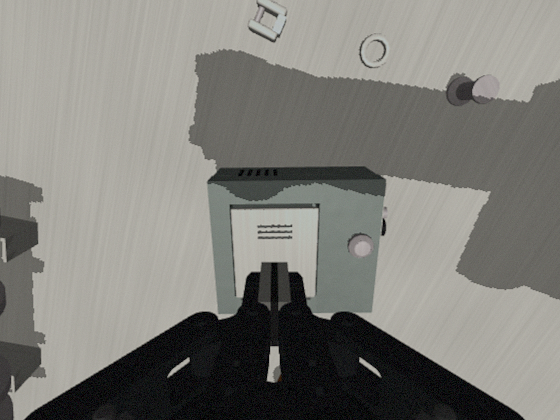

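The wrist view shows the latched hatch with its free edge along row 207, from column 231 to 319. The ribbed mark is centred at about (275,232), and the cap is at (361,246), well clear.

```bash
python3 - <<'E'
from h import *
v=np.load("w0.npy");T=np.eye(4);T[:3,:3]=R.from_quat(np.r_[v[4:],v[3]]).as_matrix();T[:3,3]=v[:3]
c=bot.calibration("wrist");E=np.linalg.inv(T@c["hand_eye"])
P=np.array([ray(c["mtx"],E,u,.082) for u in((231,207),(319,206),(317,298),(234,297),(275,232))]);print(P.round(4))
ux=P[0]-P[1];print(np.linalg.norm(ux),np.linalg.norm(P[0]-P[3]),np.arctan2(ux[1],ux[0]))
psi=.3234;uy=np.array([-np.sin(psi),np.cos(psi),0])
print("mark from edge",(P[0]+P[1])/2+.024*uy, "from 4 corners",P[:4].mean(0)-.026*uy)
E
```

```text
[[0.62   0.1766 0.082 ]
 [0.5409 0.149  0.082 ]
 [0.5058 0.2451 0.082 ]
 [0.5895 0.2719 0.082 ]
 [0.5721 0.1877 0.082 ]]
0.08376902680688594 0.10007487711541403 0.3353176415937973
mark from edge [0.57283941 0.18558157 0.082     ] from 4 corners [0.57233722 0.18603084 0.082     ]
```

```bash
python3 - <<'E'
from h import *
import cv2
psi=.327;uy=np.array([-np.sin(psi),np.cos(psi),0]);m=np.array([.5725,.1865,0]);z=lambda h:np.array([0,0,h])
bot.move_pose(m+z(.105),quat(psi-np.pi/2))
r=bot.move_linear(m+z(.068),speed=.03,until_force=15)
p=bot.read_position();f=bot.read_ft_force()
bot.move_linear(m+z(.24)-.09*uy,speed=.35)
t=bot.read_clock();print(r,p,f,t)
bot.wait(2.0)
im=bot.camera("scene");a=im[180:290,290:430];b=bot.camera("wrist")
bot.wait(2.0)
im2=bot.camera("scene")[180:290,290:430]
cv2.imwrite("pics/open.png",np.hstack([cv2.resize(np.vstack([a,im2]),None,fx=2,fy=2),cv2.resize(b,(560,440))])[:,:,::-1][:,:800])
cv2.imwrite("pics/w1.png",b[:,:,::-1]);np.save("w1.npy",np.r_[bot.read_position(),bot.read_tool_rot()])
print(bot.read_clock())
print(bot.search_frame("wrist","breaker")[:3])
E
```

```text
True [0.57243889 0.18588485 0.07576489] [-2.4820291  -1.51186018  8.17391659] 6.6083
10.7583
[{'bbox': [269.0, 344.0, 11.8, 38.6], 'confidence': 0.75}]
```

View pics/open.png

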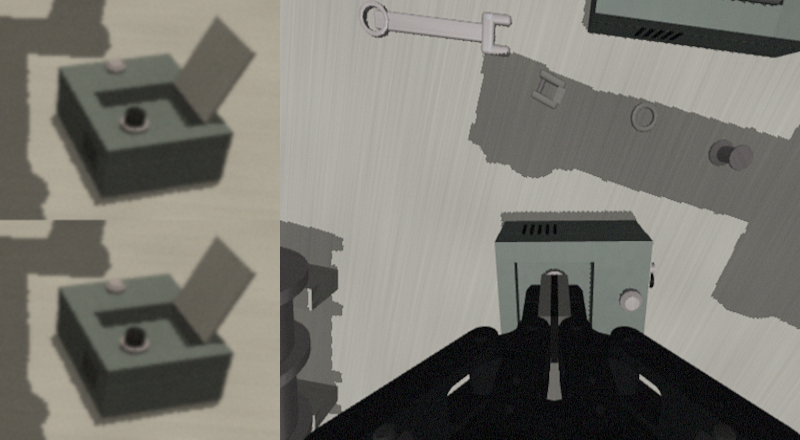

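The hatch stands open and unchanged in both scene crops, taken 2 s apart. The black button is visible and unobstructed at about (134,118) in the crop. Next I press it.

```bash
python3 - <<'E'
from h import *
import cv2
psi=.327;uy=np.array([-np.sin(psi),np.cos(psi),0]);b=np.array([.5725,.1865,0])+.011*uy;z=lambda h:np.array([0,0,h])
bot.move_linear(b+z(.20),speed=.2)
bot.move_linear(b+z(.085),speed=.12)
r=bot.move_linear(b+z(.056),speed=.025,until_force=18)
print(r,bot.read_position(),bot.read_ft_force())
bot.move_linear(b+z(.22),speed=.2)
bot.move_linear(b+z(.25)-.12*uy,speed=.2)
a=bot.camera("scene")[180:290,290:430];w=bot.camera("wrist")
cv2.imwrite("pics/end.png",np.hstack([cv2.resize(a,None,fx=3,fy=3),cv2.resize(w,(440,330))])[:,:,::-1])
print(bot.read_clock(),bot.read_ft_force())
E
```

```text
True [0.56905065 0.19694723 0.06496489] [-1.68099267 -0.45780658  8.22628309]
15.2333 [-0.35573111 -0.45863361 -0.26906797]
```

View pics/end.png

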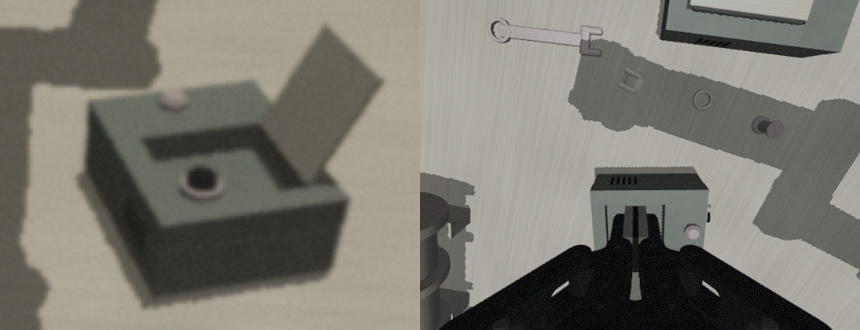

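The button now sits level with its collar at (202,180), and the TCP stopped at z = 0.065, its fully-in height. The hatch is still open, the wide hatch is shut and the loose parts are where they were.

```bash
python3 -c "
from cell import bot
print(bot.close_job())"
```

```text
the job is handed in; nothing more can be done
None
```

I pressed the small hatch once and it opened and stayed open hands-off, then pushed the breaker fully in (TCP stopped at z = 0.065 m); the job was handed in at about 15 s with the hatch open, the wide hatch shut and no loose parts moved.

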